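# Dock the pin carrier and peel off its clip-on cover

## Robot

A 6-joint arm with a two-finger parallel gripper is mounted at the origin on a cart in front of the work surface, level with it; the furniture and walls round the work are solid. World frame = base frame: x ahead of the robot, y to its left, z up, the work surface at z = 0. Lengths are in m, angles in rad, forces in N, time in s.
With the tool pointing down it reaches from about 0.425 to 0.95 m from the base axis. Payload 14.7 kg.
Tool frame: the origin (TCP) lies midway between the tips of the shut fingers; the grasp point (between the pads) lies 19 mm behind it; z points along the fingers, y is the line along which they close (so a half turn about z gives the same grasp; the last joint's range is limited). The gripper opens to 85 mm and grips with 20 to 120 N. Pads are 22 mm wide; open, the fingers measure 114 mm over their backs; the gripper's body (76 mm by 85 mm) begins 54 mm behind the grasp point. The pads swing forward as they close: fully open they stand 13 mm farther back than shut.
Start: joints at [1.261, 0.48, 1.596, -0, 1.065, -0.047], TCP at [0.169, 0.628, 0.231] pointing down, gripper open.
Joint ranges: [-2.75, 2.75], [-0.82, 2.05], [0.23, 2.67], [-1.56, 4.7], [0.09, 2.69], [-2.92, 2.92]. Speed limits (rad/s): [1.89, 1.89, 2.39, 3.01, 3.01, 3.01].

## Interface

Orientations are given as a 3x3 rotation matrix whose columns are the frame's x, y, z axes.
In Python, from rig import sensors, eyes, job_done, models gives the robot as it stands.
- The arm moves only by the shell command python3 -m jog 'ROWS' [FORCE]. ROWS is JSON, a list of rows, each a list of 3 entries, a list of its own where there are three numbers: the shift along the tool's x, y, z in cm, then the turn, a rotation vector about the tool's x, y, z in degrees, then the finger opening in cm, from 0 to 8.54. In form: [[[tx, ty, tz], [rx, ry, rz], gripper], ...]. A call has 1 to 8 rows; each row shifts and turns the commanded pose from where the row before left it, along the tool's axes as they then stand; what a row does not reach is not made up. A row lasts 1/8 s, in which the tool goes at most 62.5 mm and 10.7 degrees, less where a joint would pass 70% of its speed; a pose out of reach is approached as far as the arm can. A call is refused whole if a number of a shift passes 6.25 or a number of a turn 10.7, either way. A call with a gripper value outside its range is refused whole. The fingers move at their own pace and stop on an object; FORCE is the grip in N (left out, the last holds). Time passes only in rows, so rows that do not move let the fingers close. It gives the time, the measured TCP pose, the force, the opening and the grip force at its end, in the units of the state.
- sensors.get_obs(): the state, without advancing time (a new reading comes with each control period).
- eyes.capture(name): name is "side" or "top" or "wrist"; returns a dict with "frame" (384x512x3 uint8, red, green, blue), "mtx" (3x3 intrinsics, pixels), "R" (3x3) and "t" (3): a world point X has camera coordinates R X + t; the wrist camera has in their place "tool_from_camera" (4x4, takes a point from camera to tool coordinates, whose origin is the TCP and whose axes are the flange's). Camera axes: x right, y down, z forward; pixel columns grow to the right and rows downward; lengths in m; the calibration is good to about 2 mm. A picture is of the moment at which its call begins: read the wrist's pose just before it. There is no depth.
- job_done(): hands the job in; it is judged then, once.
Trained networks look in a picture, given as the dict that the camera call returned (one of the last four; its "shot" number tells which), for a name from the list of things; names that differ only in an ending like _2 or _b are one class to them, and where a whole thing is asked for, a point or a joint stands for the part that bears it (a point fixed in the world has none). Each returns a list of dicts, best first, with "score" (0 to 1); they miss things now and then, are a little off and sometimes report something else, mostly with a low value. They report only what shows in the picture. A call takes as long as a camera call.
- models.look_for(picture, thing): "xyz" ([x, y, z] in m, in the coordinates of the camera as it stood for that picture, good to about 4 mm: the middle of the surface that is visible of it).
The state is a dict: "time": time; "joint_pos": joint angles; "qd": joint speeds; "joint_efforts": joint torques, N m; "tcp_pos": TCP position; "tcp_rot": TCP orientation; "force": force on the tool from outside, world axes, zero at the start; "moment": the same for the moment, N m; "opening": finger opening in m; "grip_force": force on a finger pad.
Only numpy, scipy, OpenCV 4.12 (cv2) and the standard library are available. Lean on these libraries where they do the work, as an engineer would, in place of code of your own. Each camera call takes 0.05 s, during which the arm holds its last target. There are 200 camera calls.

## Task

Gently push the covered pin carrier along the bench into the docking nest until it is fully home against the back stop, where the hold-down strips keep its side flanges down; do not ram it. Then grip the cover by its upright tab and peel it off: raise the tab corner first, tilting the cover up about the opposite corner so that the catches let go one after another, while the carrier stays home with the pin tray in it. Finish while still gripping the cover: hold it still, roughly level and right way up, at least 10 cm above the bench and off to one side so that no part of it is over the carrier; do not put it down, and leave the other things on the bench where they are.

Things in the scene. Friction and masses are not known exactly. Their poses are not given: they have to be found in the camera images.
- dock: Docking nest screwed to the bench: aluminium back stop and two side rails, 12 mm high. Origin: on the bench, where the carrier's origin lies when fully home; +x: push-in direction, z up. Stop face at x = +56 mm. Rails x = -5 to +57 mm, inner faces at y = +-66 mm (2 mm play each side); dark strips on them overhang inwards to y = +-57 mm, 7 mm above the bench.
- mouth (a point): Middle of the nest's open front, on the bench, at x = -40 mm of the dock. From here two flared guides of slippery white plastic, 10 mm high, lead in from y = +-85 mm to +-66 mm at x = -5 mm.
- carrier: Loose dark grey pin carrier, 0.4 kg. Origin: underside of its foot plate, on the bench; +x towards the nest. Foot plate x = -60 to +56, y = -64 to +64 mm, 5 mm thick; on it a 92 x 96 mm box 32 mm high, under the cover. Starts 65 to 125 mm from home, up to 12 mm and 0.2 rad off. Four sprung catches (x = +-32, y = +-48 mm) hold the cover, about 2.5 N each until lifted 4 mm there.
- push_bar (a point): Centre of the outer face of the carrier's front bar, the face to push: 128 mm long, 12 mm high, at x = -60, y = 0, z = 6 mm of the carrier. The cover's skirt, 8 mm further in, begins 14 mm above the bench.
- pin_tray: Grey pin tray, 80 x 84 x 6 mm, loose in the carrier under the cover, eight small pins stuck in it. Origin: centre of its underside, at x = y = 0, z = 5 mm of the carrier.
- cover_mid (a point): Centre of the formed white cover's top (103 x 108 mm, skirt 20 mm deep, 0.06 kg), axes the cover's, parallel to the carrier's while on; then at (0, 0, 33) mm of the carrier. The sheet's top face is 1.5 mm above this point, the panel in its middle 2 mm higher.
- tab (a point): Middle of the grip tab, an upright lug on one corner of the cover, 9 mm thick, 26 mm long, 24 mm high, standing on the top sheet (12 mm below this point). At (-37, +39, +14.5) mm from cover_mid in the cover's axes, 47.5 mm above the bench while on. Axes: the cover's; the lug's length runs along (-1, 1, 0), its thickness, across which it is gripped, along (1, 1, 0).
- far_corner (a point): The cover's corner opposite the tab, on its top, at (+50, -52, 0) mm from cover_mid in the cover's axes.
- block: Bystander: aluminium block, 30 x 45 x 22 mm. Origin under its centre.
- screw_pot: Bystander: screw-top jar, 43 mm across, 51 mm high. Origin under its centre.
- bottle: Bystander: dropper bottle, 28 mm across, 92 mm high. Origin under its centre.
- tin: Bystander: round weighing tin, 51 mm across, 26 mm high. Origin under its centre.
- cover: The same formed cover; origin: centre of the underside of its top sheet, 1 mm below cover_mid (32 mm above the bench while on). Axes as cover_mid.

How it is judged:
By the outcome, as a careful person would: the job done as asked, in the order asked, and still so for the second after the job is handed in, while the arm keeps its last pose, push and grip.
It also fails if it takes over 69 s, if anything falls off the work surface, if the arm or the gripper's body presses on something with over 40 N, if the wrist force passes 120 N, or if a joint passes its speed limit or range.

## Working session

There is one attempt and no reset: what is moved stays moved. The work goes in short steps, Python scripts to look and compute and a shell command to move; the robot and the scene stay as the last step left them, time stands still between calls to the robot, and variables do not carry over. Pictures are saved under pics/ and viewed, at most 12 in all, crops included, and the job is handed in when it is done.

```bash
mkdir -p pics; ls
cat > h.py <<'E'
import numpy as np, cv2
from rig import sensors, eyes, job_done, models
def cap(name):
    o=sensors.get_obs(); p=eyes.capture(name)
    if 'R' in p and p['R'] is not None and name!='wrist':
        R=np.array(p['R']);t=np.array(p['t']); T=np.eye(4);T[:3,:3]=R.T;T[:3,3]=-R.T@t
    else:
        W=np.eye(4);W[:3,:3]=o['tcp_rot'];W[:3,3]=o['tcp_pos'];T=W@np.array(p['tool_from_camera'])
    return p,T
def find(p,T,th,n=2):
    return [(round(d['score'],2),np.round((T@np.r_[d['xyz'],1])[:3],4)) for d in models.look_for(p,th)[:n]]
def pix(p,T,X):
    c=np.linalg.inv(T)@np.r_[X,1];u=np.array(p['mtx'])@c[:3];return u[:2]/u[2]
def plane(p,T,uv,z):
    d=T[:3,:3]@np.linalg.inv(p['mtx'])@np.r_[uv,1];o=T[:3,3];return o+d*(z-o[2])/d[2]
def save(p,n): cv2.imwrite('pics/'+n+'.png',p['frame'][:,:,::-1])
E
python3 - <<'E'
from h import *
o=sensors.get_obs();print(o['tcp_rot'],o['tcp_pos'],o['time'])
for c in('top','side'):
    p,T=cap(c);save(p,c+'0')
    print(c,T[:3,3])
    for t in['dock','mouth','carrier','push_bar','cover_mid','tab','far_corner','block','screw_pot','bottle','tin']:
        print(t,find(p,T,t))
a=cv2.imread('pics/top0.png');b=cv2.imread('pics/side0.png')
E
```

```text
pics
[[-9.65669989e-01  2.59771745e-01 -3.36975878e-04]
 [ 2.59771961e-01  9.65669321e-01 -1.13570871e-03]
 [ 3.03822345e-05 -1.18425670e-03 -9.99999298e-01]] [0.16873861 0.62730876 0.23066334] 0.0
top [ 0.49994526 -0.09948875  1.12690992]
dock [(0.96, array([0.5566, 0.0412, 0.0089]))]
mouth [(0.94, array([0.5554, 0.0347, 0.0114]))]
carrier []
push_bar [(0.91, array([ 0.498 , -0.0946,  0.0059]))]
cover_mid [(0.77, array([ 0.5085, -0.0705,  0.0415])), (0.67, array([0.5572, 0.0362, 0.0118]))]
tab [(0.74, array([ 0.5069, -0.07  ,  0.0361])), (0.68, array([ 0.494 , -0.093 ,  0.0074]))]
far_corner [(0.84, array([ 0.5072, -0.0722,  0.0328]))]
block []
screw_pot [(0.72, array([0.4279, 0.1789, 0.0518]))]
bottle [(0.54, array([0.6997, 0.0488, 0.043 ]))]
tin [(0.59, array([ 0.7798, -0.0273,  0.0237])), (0.46, array([0.5558, 0.036 , 0.0128]))]
side [ 0.57833898 -1.04225674  0.40291978]
dock [(0.89, array([0.5872, 0.0389, 0.0089]))]
mouth [(0.58, array([0.5833, 0.0323, 0.0121]))]
carrier [(0.62, array([ 0.5054, -0.0934,  0.0366]))]
push_bar [(0.85, array([ 0.5138, -0.1169,  0.0057]))]
cover_mid [(0.92, array([ 0.5045, -0.0918,  0.0335]))]
tab [(0.71, array([ 0.5049, -0.0928,  0.0338]))]
far_corner [(0.98, array([ 0.505 , -0.0942,  0.0308]))]
block []
screw_pot [(0.69, array([0.427 , 0.1732, 0.0269]))]
bottle [(0.79, array([0.705 , 0.0412, 0.0367]))]
tin [(0.38, array([ 0.7766, -0.0224,  0.0276]))]
```

View pics/top0.png

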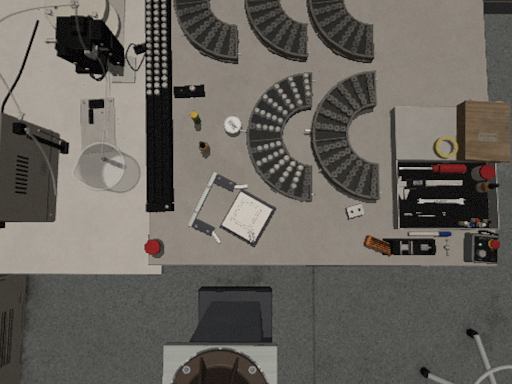

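View pics/side0.png

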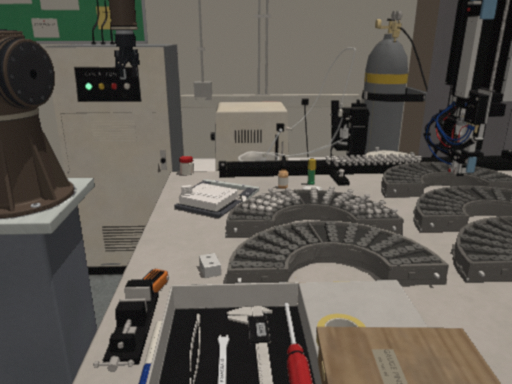

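The top picture (up = +x, left = +y) shows the nest's stop at about px (203,200), opening to the right and down. The covered carrier is at (247,218). The jar is at (152,247), the block at (355,211), the tin at (233,125) and the bottle at (204,148). Next I'll enlarge the nest area.

Run:
```python
from h import *
a=cv2.imread('pics/top0.png')[160:260,170:300]
cv2.imwrite('pics/c.png',cv2.resize(a,None,fx=6,fy=6,interpolation=cv2.INTER_CUBIC))
p,T=cap('top');print(p['mtx'],T)
```

```text
[[389.07285669   0.         257.88448007]
 [  0.         389.07285669 182.812409  ]
 [  0.           0.           1.        ]] [[ 0.00332537 -0.9954189   0.09555183  0.49994526]
 [-0.99998077 -0.00381031 -0.00489313 -0.09948875]
 [ 0.0052348  -0.09553373 -0.99541243  1.12690992]
 [ 0.          0.          0.          1.        ]]
```

View pics/c.png

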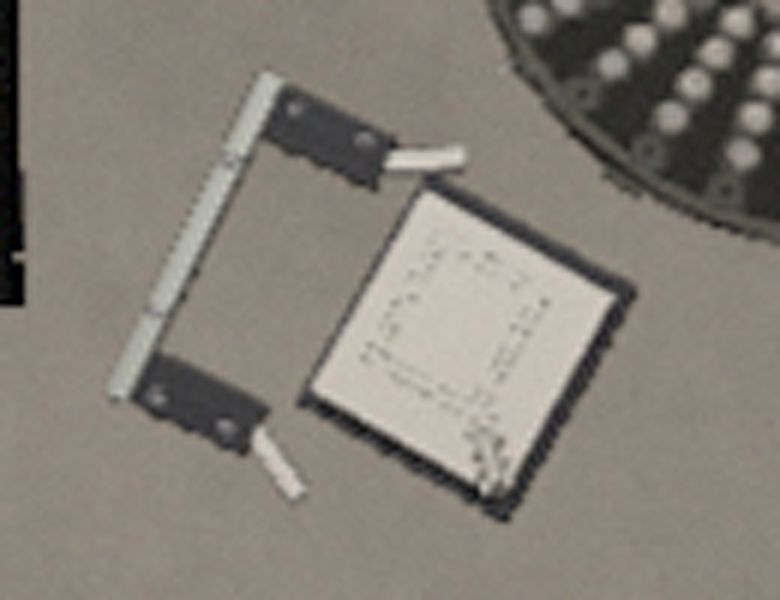

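The crop shows the stop's inner edge running from about (275,100) to (140,375). The carrier foot corners are at (425,180), (305,400), (505,520) and (635,290), and the tab is at the lower right, near (490,465).

Run:
```python
from h import *
p,T=cap('top')
f=lambda u,v,z:plane(p,T,(170+(u+.5)/6-.5,160+(v+.5)/6-.5),z)[:2]
# stop: top of 12mm; outer/inner ends
for n,(u,v,z) in dict(so1=(262,70,.012),so2=(110,397,.012),si1=(287,85,.012),si2=(134,400,.012),
 rA=(378,187,.012),rA2=(397,145,.012),rB=(268,408,.012),rB2=(245,453,.012),
 c1=(425,178,.005),c2=(303,402,.005),c3=(505,520,.012),c4=(635,290,.012),tab=(490,465,.05),
 k1=(430,190,.033),k2=(312,392,.033),k4=(617,297,.033),kc3=(500,490,.033)).items(): print(n,f(u,v,z).round(4))
```

```text
so1 [0.64   0.0239]
so2 [0.4834 0.0937]
si1 [0.6328 0.0118]
si2 [0.4821 0.0823]
rA [ 0.5838 -0.0324]
rA2 [ 0.604  -0.0413]
rB [0.4785 0.0188]
rB2 [0.4573 0.0294]
c1 [ 0.5887 -0.0546]
c2 [0.4813 0.0029]
c3 [ 0.4263 -0.0939]
c4 [ 0.535  -0.1554]
tab [ 0.4537 -0.0871]
k1 [ 0.5809 -0.0581]
k2 [ 0.4864 -0.0038]
k4 [ 0.531  -0.1459]
kc3 [ 0.4414 -0.0916]
```

```bash
python3 -m jog '[[[-6,0,0],[0,0,7.2],8.5],[[-6,0,0],[0,0,7.2],8.5],[[-6,0,0],[0,0,7.2],8.5],[[-6,0,0],[0,0,7.2],8.5],[[-6,0,0],[0,0,7.2],8.5],[[-6,0,0],[0,0,7.2],8.5],[[-6,0,0],[0,0,7.2],8.5],[[-6,0,0],[0,0,7.2],8.5]]'
python3 -m jog '[[[-6,0,0],[0,0,7.2],8.5],[[-6,0,0],[0,0,7.2],8.5],[[-6,0,0],[0,0,7.2],8.5],[[-6,0,0],[0,0,7.2],8.5],[[-6,0,0],[0,0,7.2],8.5],[[-6,0,0],[0,0,7.2],8.5],[[-5.2,2,0],[0,0,0],8.5],[[-5,2,0],[0,0,0],8.5]]'
python3 -m jog '[[[0,0,0],[0,0,0],8.5],[[0,0,0],[0,0,0],8.5]]'
```

```text
time: 2.3
tcp_pos: [0.5213, 0.3286, 0.2313]
tcp_rot: [[-0.294, 0.956, 0.0], [0.956, 0.294, 0.0], [0.0, 0.001, -1.0]]
force: [0.7, 0.1, 0.0]
opening: 0.0852
grip_force: 0.0
time: 3.3
tcp_pos: [0.5072, -0.1326, 0.2316]
tcp_rot: [[0.436, 0.9, 0.001], [0.9, -0.436, -0.0], [0.0, 0.001, -1.0]]
force: [0.5, -1.1, -0.2]
opening: 0.0848
grip_force: 0.0
time: 3.55
tcp_pos: [0.5075, -0.1308, 0.2313]
tcp_rot: [[0.437, 0.899, -0.0], [0.899, -0.437, 0.0], [0.0, -0.0, -1.0]]
force: [0.4, 0.2, -0.5]
opening: 0.0848
grip_force: 0.0
```

Run:
```python
from h import *
p,T=cap('wrist');save(p,'w1');print(p['mtx'],T.round(4))
for t in['dock','mouth','push_bar','cover_mid','tab','far_corner']: print(t,find(p,T,t), [pix(p,T,x[1]).round() for x in find(p,T,t,1)])
```

```text
[[316.95517579   0.         258.35880247]
 [  0.         316.95517579 194.4117633 ]
 [  0.           0.           1.        ]] [[ 8.994e-01 -4.205e-01 -1.196e-01  5.360e-01]
 [-4.371e-01 -8.655e-01 -2.445e-01 -6.770e-02]
 [-7.000e-04  2.722e-01 -9.622e-01  3.735e-01]
 [ 0.000e+00  0.000e+00  0.000e+00  1.000e+00]]
dock [(0.56, array([0.4935, 0.0054, 0.0104])), (0.29, array([ 0.5305, -0.0898,  0.0041]))] [array([193.,  59.])]
mouth [(0.65, array([0.493 , 0.0088, 0.0109]))] [array([190.,  56.])]
push_bar [(0.81, array([ 0.5311, -0.0845,  0.0056]))] [array([261., 121.])]
cover_mid [(0.67, array([ 0.5071, -0.0665,  0.0346]))] [array([233., 116.])]
tab [(0.57, array([ 0.5063, -0.0688,  0.0335]))] [array([233., 119.])]
far_corner [(0.87, array([ 0.5103, -0.0704,  0.034 ])), (0.31, array([ 0.5323, -0.0918,  0.0062]))] [array([238., 118.])]
```

View pics/w1.png

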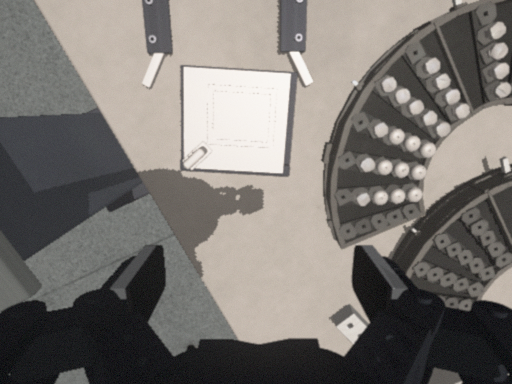

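The wrist picture (up = push direction) shows the bar's front edge from (183,172) to (289,177), the strips' inner front corners at (171,52) and (279,51), the tab near (198,155) and the block near (350,325).

Run:
```python
from h import *
p,T=cap('wrist');g=lambda u,v,z:plane(p,T,(u,v),z)[:2]
L,R=g(171,52,.012),g(279,51,.012);m=(L+R)/2;e=L-R;print('strip gap',np.linalg.norm(e),'yaw',np.degrees(np.arctan2(e[1],e[0]))-90,'home',m+.005*np.array([e[1],-e[0]])/np.linalg.norm(e))
a,b=g(183,172,.012),g(289,177,.012);e=a-b;print('bar len',np.linalg.norm(e),'yaw',np.degrees(np.arctan2(e[1],e[0]))-90,'bar mid',(a+b)/2)
k=[g(u,v,.0345) for u,v in((183,66),(292,72),(287,173),(183,168))];print(np.array(k),np.mean(k,0))
print('tab top',g(198,152,.0595),'block',g(350,325,.022),g(332,315,.022),g(352,307,.022))
```

```text
strip gap 0.11358466458815937 yaw 64.62751136885379 home [0.52992431 0.00078964]
bar len 0.12350443071167888 yaw 61.38797313551086 bar mid [ 0.47845339 -0.12656901]
[[ 0.48446174 -0.00126399]
 [ 0.57999276 -0.0537995 ]
 [ 0.53275317 -0.14560565]
 [ 0.43338855 -0.09130495]] [ 0.50764906 -0.07299352]
tab top [ 0.46232326 -0.08199244] block [ 0.52287492 -0.36848331] [ 0.50750301 -0.34415565] [ 0.5350929  -0.34425028]
```

```bash
python3 -m jog '[[[-4,-2.8,0],[0,0,-0.5],8.5],[[0,0,5],[0,0,0],8.5],[[0,0,6],[0,0,0],8.5],[[0,0,6],[0,0,0],8.5],[[0,0,4.5],[0,0,0],8.5],[[0,0,1],[0,0,0],8.5],[[0,0,0],[0,0,0],8.5],[[0,0,0],[0,0,0],8.5]]'
python3 - <<'E'
from h import *
p,T=cap('wrist');save(p,'w2')
E
```

```text
time: 5.25
tcp_pos: [0.4661, -0.155, 0.0079]
tcp_rot: [[0.428, 0.904, 0.002], [0.904, -0.428, -0.001], [0.0, 0.002, -1.0]]
force: [0.4, 0.1, 0.0]
opening: 0.0856
grip_force: 0.0
```

View pics/w2.png

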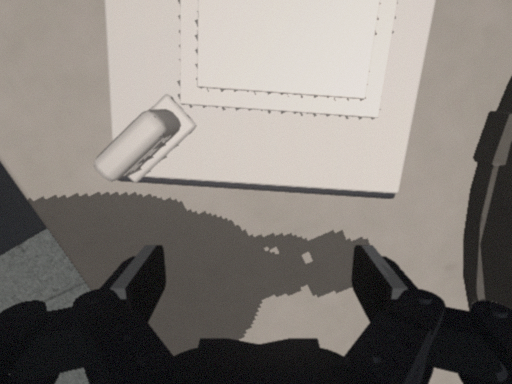

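Centred on the bar. I'll narrow the fingers a little, lower them to bar height and make contact.

```bash
python3 -m jog '[[[0,0,0.3],[0,0,0],6],[[0,0,0.2],[0,0,0],6],[[0,0,0.2],[0,0,0],6],[[0,0,0],[0,0,0],6]]'
python3 -m jog '[[[0.5,0,0],[0,0,0],6],[[0.5,0,0],[0,0,0],6],[[0.4,0,0],[0,0,0],6],[[0.3,0,0],[0,0,0],6],[[0.3,0,0],[0,0,0],6],[[0.3,0,0],[0,0,0],6],[[0,0,0],[0,0,0],6]]'
```

```text
time: 5.8
tcp_pos: [0.4649, -0.1545, -0.0009]
tcp_rot: [[0.428, 0.904, -0.0], [0.904, -0.428, 0.0], [-0.0, -0.0, -1.0]]
force: [-0.7, 0.2, -0.7]
opening: 0.0603
grip_force: 0.0
time: 6.68
tcp_pos: [0.475, -0.1337, -0.0007]
tcp_rot: [[0.428, 0.904, 0.0], [0.904, -0.428, -0.0], [0.0, 0.0, -1.0]]
force: [-0.3, -0.4, -0.5]
opening: 0.0597
grip_force: 0.3
```

```bash
python3 -m jog '[[[0.3,0,0],[0,0,0],6],[[0.3,0,0],[0,0,0],6],[[0.4,-0.1,0],[0,0,0],6],[[0.4,-0.1,0],[0,0,0],6],[[0.4,-0.1,0],[0,0,0],6],[[0.4,-0.1,0],[0,0,0],6],[[0.4,-0.1,0],[0,0,0],6],[[0,0,0],[0,0,0],6]]'
python3 - <<'E'
from h import *
p,T=cap('top');cv2.imwrite('pics/t2.png',cv2.resize(p['frame'][160:260,170:300,::-1],None,fx=6,fy=6,interpolation=cv2.INTER_CUBIC))
p,T=cap('wrist');save(p,'w3')
E
```

```text
time: 7.68
tcp_pos: [0.4815, -0.108, -0.0007]
tcp_rot: [[0.428, 0.904, -0.0], [0.904, -0.428, 0.0], [0.0, -0.0, -1.0]]
force: [-0.1, -0.3, -0.0]
opening: 0.0602
grip_force: 0.0
```

View pics/w3.png

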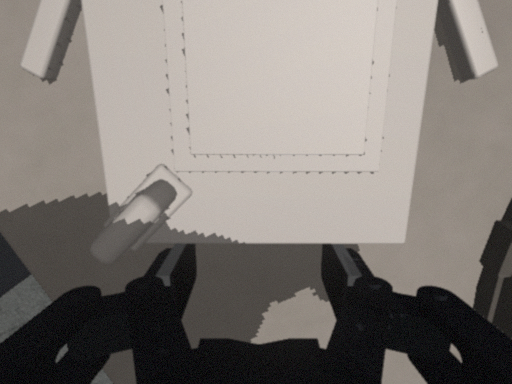

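The carrier is square to the fingers (skirt edge level at row 243) and centred between the guides at (50,40) and (465,40). I'll continue straight.

```bash
python3 -m jog '[[[0.4,-0.05,0],[0,0,0],6],[[0.4,-0.05,0],[0,0,0],6],[[0.4,-0.05,0],[0,0,0],6],[[0.4,0,0],[0,0,0],6],[[0.4,0,0],[0,0,0],6],[[0.4,0,0],[0,0,0],6],[[0.4,0,0],[0,0,0],6],[[0.3,0,0],[0,0,0],6]]'
python3 -m jog '[[[0.3,0,0],[0,0,0],6],[[0.3,0,0],[0,0,0],6],[[0.2,0,0],[0,0,0],6],[[0.2,0,0],[0,0,0],6]]'
```

```text
time: 8.78
tcp_pos: [0.493, -0.0795, -0.0007]
tcp_rot: [[0.428, 0.904, -0.001], [0.904, -0.428, -0.0], [-0.0, -0.001, -1.0]]
force: [-3.1, -6.6, 0.8]
opening: 0.0597
grip_force: 3.3
time: 9.28
tcp_pos: [0.4972, -0.0705, -0.0007]
tcp_rot: [[0.428, 0.904, -0.001], [0.904, -0.428, -0.0], [-0.0, -0.001, -1.0]]
force: [-2.8, -7.2, 1.7]
opening: 0.06
grip_force: 3.4
```

```bash
python3 -m jog '[[[0.15,0,0],[0,0,0],6],[[0.15,0,0],[0,0,0],6],[[0,0,0],[0,0,0],6]]'
python3 -m jog '[[[0.1,0,0],[0,0,0],6],[[0.1,0,0],[0,0,0],6],[[0,0,0],[0,0,0],6]]'
python3 - <<'E'
from h import *
p,T=cap('top');cv2.imwrite('pics/t3.png',cv2.resize(p['frame'][160:260,170:300,::-1],None,fx=6,fy=6,interpolation=cv2.INTER_CUBIC))
E
```

```text
time: 9.65
tcp_pos: [0.4986, -0.0678, -0.0007]
tcp_rot: [[0.428, 0.904, -0.001], [0.904, -0.428, 0.0], [-0.0, -0.001, -1.0]]
force: [-2.5, -3.7, 1.5]
opening: 0.0602
grip_force: 2.1
time: 10.02
tcp_pos: [0.4994, -0.066, -0.0007]
tcp_rot: [[0.428, 0.904, -0.001], [0.904, -0.428, 0.0], [-0.0, -0.001, -1.0]]
force: [-2.9, -4.6, 1.6]
opening: 0.0602
grip_force: 2.5
```

View pics/t3.png

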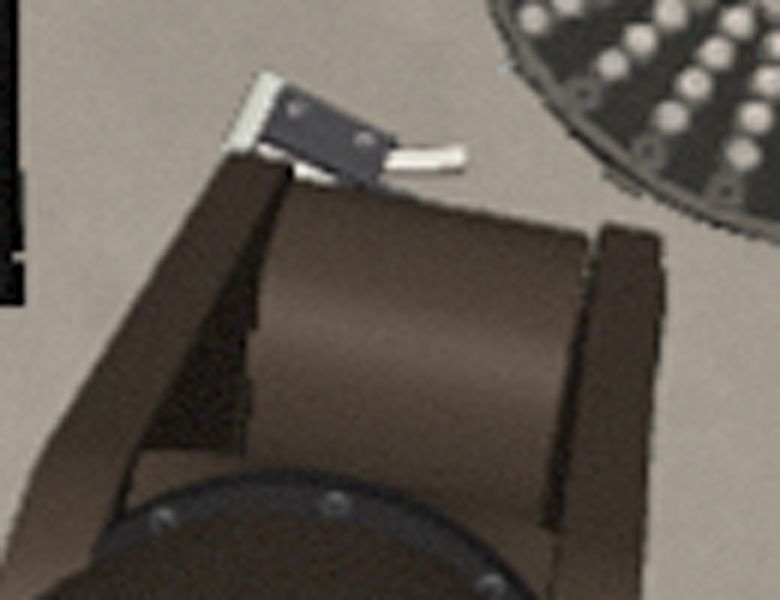

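The arm hides most of it, though the cover's edge shows next to the strip at (310,165). I'll go on by 1 mm until the force rises.

```bash
for i in 1; do python3 -m jog '[[[0.1,0,0],[0,0,0],6],[[0.1,0,0],[0,0,0],6]]' | grep -E 'pos|force'; done
python3 -m jog '[[[0.1,0,0],[0,0,0],6],[[0,0,0],[0,0,0],6]]'| grep -E 'pos|force'
python3 -m jog '[[[0.1,0,0],[0,0,0],6],[[0,0,0],[0,0,0],6]]'| grep -E 'pos|force'
```

```text
tcp_pos: [0.5002, -0.0643, -0.0007]
force: [-2.0, -6.7, 0.9]
grip_force: 3.4
tcp_pos: [0.5003, -0.0639, -0.0008]
force: [-5.7, -16.0, 2.4]
grip_force: 8.6
tcp_pos: [0.5004, -0.0636, -0.0008]
force: [-9.5, -28.9, 3.8]
grip_force: 15.2
```

Force rose to about 30 N with no motion, and the TCP stands 71 mm before the estimated home, which agrees. The carrier is home. Next I'll back off, rise, turn and look at the tab.

```bash
python3 -m jog '[[[-1,0,0],[0,0,0],6],[[-3,0,0],[0,0,0],6],[[0,0,-6],[0,0,0],4],[[0,0,-6],[0,0,9],3],[[6,-2,0],[0,0,0],3],[[1.4,-1.8,0],[0,0,0],3],[[0,0,0],[0,0,9],3],[[0,0,0],[0,0,9],3]]' | grep -E 'pos|force'
python3 -m jog '[[[0,0,0],[0,0,9],3],[[0,0,0],[0,0,9],3],[[0,0,0],[0,0,0],3],[[0,0,0],[0,0,0],3]]'
python3 - <<'E'
from h import *
p,T=cap('wrist');save(p,'w4');print(np.round(T[:3,3],4))
for t in['dock','push_bar','cover_mid','tab','far_corner']:
    f=find(p,T,t); print(t,f,[pix(p,T,x[1]).round() for x in f])
print(pix(p,T,[.48,-.0167,.0595]),pix(p,T,[.48,-.0167,.0475]))
E
```

```text
tcp_pos: [0.4944, -0.0161, 0.1193]
force: [0.1, 0.3, -0.2]
grip_force: 0.0
time: 12.32
tcp_pos: [0.4945, -0.0166, 0.1193]
tcp_rot: [[0.941, 0.34, -0.0], [0.34, -0.941, 0.0], [0.0, -0.0, -1.0]]
force: [-0.2, -0.6, 0.0]
opening: 0.0301
grip_force: 0.0
[0.5578 0.0078 0.2615]
dock [(0.63, array([0.5857, 0.0301, 0.0088]))] [array([243.,  57.])]
push_bar [(0.8, array([ 0.5668, -0.0447,  0.0077]))] [array([326., 117.])]
cover_mid [(0.78, array([0.5343, 0.0063, 0.0338]))] [array([249., 138.])]
tab [(0.85, array([0.5316, 0.0028, 0.0349])), (0.47, array([0.5881, 0.0282, 0.013 ]))] [array([253., 143.]), array([246.,  54.])]
far_corner [(0.58, array([0.5303, 0.0015, 0.0355]))] [array([254., 146.])]
[253.64254503 228.47396343] [253.89417456 222.2017429 ]
```

View pics/w4.png

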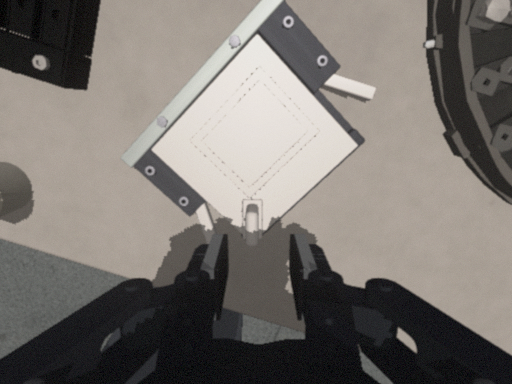

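The cover sits up against the stop, whose edge runs from (285,5) to (140,165). The tab stands at about (252,200–243), near its predicted (254,228), with the fingers on either side.

Run:
```python
from h import *
p,T=cap('wrist');o=sensors.get_obs();R=np.array(o['tcp_rot']);P=np.array(o['tcp_pos'])
for uv,z in(((253,200),.036),((252,215),.0595),((252,244),.0595),((252,228),.0595),((252,222),.0475)):
    X=plane(p,T,uv,z);print(uv,X.round(4),(R.T@(X-P)*100).round(2))
g=lambda u,v:plane(p,T,(u,v),.0345)[:2]
k=[g(262,37),g(152,150),g(360,140)];print(k,(k[1]+k[2])/2)
e=k[0]-k[2];print(np.degrees(np.arctan2(e[1],e[0])),np.linalg.norm(e));e=k[1]-k[0];print(np.degrees(np.arctan2(e[1],e[0]))-90,np.linalg.norm(e))
```

```text
(253, 200) [ 0.4922 -0.0115  0.036 ] [-0.05 -0.56  8.33]
(252, 215) [ 0.4888 -0.0124  0.0595] [-0.4  -0.59  5.98]
(252, 244) [ 0.4688 -0.0195  0.0595] [-2.53 -0.6   5.98]
(252, 228) [ 0.48   -0.0155  0.0595] [-1.34 -0.59  5.98]
(252, 222) [ 0.4797 -0.0154  0.0475] [-1.36 -0.62  7.18]
[array([0.59854505, 0.01975514]), array([0.50266573, 0.06889084]), array([ 0.55931378, -0.06837491])] [5.30989755e-01 2.57965169e-04]
66.00366533473128 0.09646760162923435
62.86602147076914 0.10773653223968803
```

```bash
python3 -m jog '[[[-1.4,-0.6,0],[0,0,0.3],3],[[0,0,3],[0,0,0],3],[[0,0,0],[0,0,0],3]]' | grep -E 'pos|force'
python3 - <<'E'
from h import *
p,T=cap('wrist');cv2.imwrite('pics/w5.png',p['frame'][130:384,100:412,::-1])
E
```

```text
tcp_pos: [0.4771, -0.0155, 0.0882]
force: [-0.6, -0.0, 1.1]
grip_force: 0.0
```

View pics/w5.png

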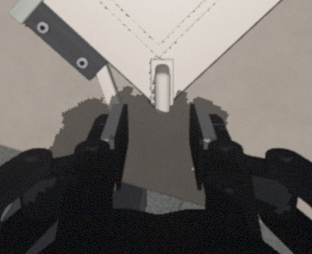

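The tab, at (162,60–108) in the crop, lies midway between the fingers. I'll descend and grip.

```bash
python3 -m jog '[[[0,0,2.5],[0,0,0],3],[[0,0,1.5],[0,0,0],3],[[0,0,0.8],[0,0,0],3],[[0,0,0],[0,0,0],3]]' | grep -E 'pos|force'
python3 -m jog '[[[0,0,0],[0,0,0],1.6],[[0,0,0],[0,0,0],1.2],[[0,0,0],[0,0,0],0.8],[[0,0,0],[0,0,0],0.5],[[0,0,0],[0,0,0],0.5],[[0,0,0],[0,0,0],0.5]]' 60
```

```text
tcp_pos: [0.4792, -0.0157, 0.0412]
force: [-0.0, 1.1, -0.6]
grip_force: 0.0
time: 14.35
tcp_pos: [0.4797, -0.0158, 0.0419]
tcp_rot: [[0.944, 0.331, 0.001], [0.331, -0.944, -0.0], [0.001, 0.0, -1.0]]
force: [-1.0, -1.1, 9.2]
opening: 0.0075
grip_force: 58.7
```

```bash
python3 -m jog '[[[0.03,0,-0.44],[0,-2,0],0.5],[[0.03,0,-0.44],[0,-2,0],0.5],[[0.03,0,-0.44],[0,-2,0],0.5],[[0,0,0],[0,0,0],0.5]]'
python3 -m jog '[[[0.03,0,-0.44],[0,-2,0],0.5],[[0.03,0,-0.44],[0,-2,0],0.5],[[0.03,0,-0.44],[0,-2,0],0.5],[[0.03,0,-0.44],[0,-2,0],0.5],[[0,0,0],[0,0,0],0.5]]'
python3 - <<'E'
from h import *
p,T=cap('side');a=cv2.resize(p['frame'][140:230,150:270,::-1],None,fx=4,fy=4,interpolation=cv2.INTER_CUBIC)
p,T=cap('wrist');b=p['frame'][:,100:412,::-1]
c=np.zeros((384,800,3),np.uint8);c[:360,:480]=a;c[:,488:800]=b;cv2.imwrite('pics/m6.png',c)
E
```

```text
time: 14.85
tcp_pos: [0.4824, -0.0152, 0.0549]
tcp_rot: [[0.939, 0.332, -0.096], [0.33, -0.943, -0.035], [-0.102, 0.001, -0.995]]
force: [5.5, -0.7, -1.4]
opening: 0.0076
grip_force: 59.1
time: 15.48
tcp_pos: [0.4856, -0.0139, 0.0715]
tcp_rot: [[0.916, 0.331, -0.226], [0.322, -0.943, -0.08], [-0.24, 0.001, -0.971]]
force: [6.2, -1.7, -4.5]
opening: 0.0068
grip_force: 58.8
```

View pics/m6.png

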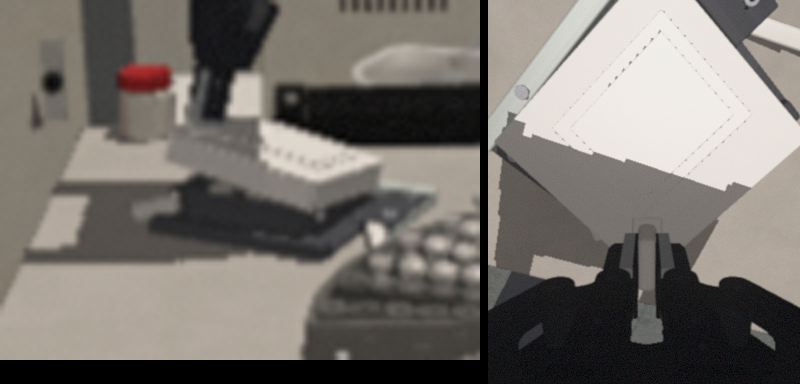

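The tab is firmly gripped. The cover is tilted about 14° with its tab corner up, and the carrier is still in the nest. I'll tilt a little more, then lift straight up.

```bash
python3 -m jog '[[[0.08,0,-0.44],[0,-2,0],0.5],[[0.08,0,-0.44],[0,-2,0],0.5],[[0.05,0,-0.44],[0,-2,0],0.5],[[0,0,0],[0,0,0],0.5]]'
python3 -m jog '[[[-0.1,0,-0.3],[0,0,0],0.5],[[-0.17,0,-0.48],[0,0,0],0.5],[[-0.34,0,-0.94],[0,0,0],0.5],[[-0.34,0,-0.94],[0,0,0],0.5],[[0,0,0],[0,0,0],0.5]]'
```

```text
time: 16.08
tcp_pos: [0.4911, -0.012, 0.0834]
tcp_rot: [[0.887, 0.332, -0.32], [0.312, -0.943, -0.113], [-0.34, 0.0, -0.94]]
force: [5.8, -0.9, -4.2]
opening: 0.0078
grip_force: 59.0
time: 16.7
tcp_pos: [0.4898, -0.012, 0.1126]
tcp_rot: [[0.887, 0.331, -0.322], [0.311, -0.944, -0.113], [-0.341, 0.0, -0.94]]
force: [0.6, -0.4, -1.9]
opening: 0.0077
grip_force: 59.5
```

```bash
python3 -m jog '[[[-0.7,0,-1.9],[0,0,0],0.5],[[-1.0,0,-2.8],[0,0,0],0.5],[[-1.0,0,-2.8],[0,0,0],0.5],[[-1.0,0,-2.8],[0,5,0],0.5],[[0,0,0],[0,7,0],0.5],[[0,0,0],[0,8,0],0.5],[[0,0,0],[0,0,0],0.5]]'
python3 - <<'E'
from h import *
p,T=cap('side');a=cv2.resize(p['frame'][100:230,130:290,::-1],None,fx=3,fy=3,interpolation=cv2.INTER_CUBIC)
p,T=cap('wrist');b=p['frame'][:,100:412,::-1]
c=np.zeros((390,800,3),np.uint8);c[:390,:480]=a;c[:384,488:800]=b;cv2.imwrite('pics/m7.png',c)
E
```

```text
time: 17.58
tcp_pos: [0.4881, -0.0122, 0.2217]
tcp_rot: [[0.944, 0.33, -0.0], [0.33, -0.944, 0.0], [-0.0, -0.0, -1.0]]
force: [-0.3, -0.3, -0.4]
opening: 0.0071
grip_force: 59.5
```

```bash
python3 -m jog '[[[-0.7,2,0],[0,0,0],0.5],[[-1.4,4,0],[0,0,0],0.5],[[-1.4,4,0],[0,0,0],0.5],[[-1.4,4,0],[0,0,0],0.5],[[-1.4,4,0],[0,0,0],0.5],[[-1.4,4,0],[0,0,0],0.5],[[-1,3,0],[0,0,0],0.5],[[-0.4,1,0],[0,0,0],0.5]]' | grep -E 'pos|force'
python3 -m jog '[[[0,0,0],[0,0,0],0.5],[[0,0,0],[0,0,0],0.5],[[0,0,0],[0,0,0],0.5],[[0,0,0],[0,0,0],0.5]]'
python3 - <<'E'
from h import *
p,T=cap('top');a=cv2.resize(p['frame'][140:270,140:300,::-1],None,fx=3,fy=3,interpolation=cv2.INTER_CUBIC)
for t in('pin_tray','carrier','cover','cover_mid'): print(t,find(p,T,t))
p,T=cap('side');b=cv2.resize(p['frame'][90:240,150:280,::-1],(312,360))
for t in('pin_tray','carrier','cover'): print(t,find(p,T,t))
c=np.zeros((390,800,3),np.uint8);c[:390,:480]=a;c[:360,488:800]=b;cv2.imwrite('pics/m8.png',c)
E
```

```text
tcp_pos: [0.4911, -0.2889, 0.2206]
force: [0.3, 0.3, -0.7]
grip_force: 59.5
time: 19.18
tcp_pos: [0.4907, -0.2867, 0.2216]
tcp_rot: [[0.943, 0.332, 0.0], [0.332, -0.943, -0.0], [0.0, 0.0, -1.0]]
force: [0.2, -0.0, -0.5]
opening: 0.0075
grip_force: 59.5
pin_tray [(0.79, array([0.5292, 0.0039, 0.0127]))]
carrier [(0.94, array([ 0.5311, -0.0132,  0.0114])), (0.23, array([0.7007, 0.0488, 0.0441]))]
cover [(0.64, array([ 0.5533, -0.2584,  0.213 ]))]
cover_mid [(0.85, array([ 0.5538, -0.2538,  0.2177]))]
pin_tray [(0.74, array([ 5.373e-01, -4.000e-04,  2.580e-02]))]
carrier [(0.83, array([ 0.5308, -0.0347,  0.015 ]))]
cover [(0.78, array([ 0.542 , -0.3012,  0.2127]))]
```

View pics/m8.png

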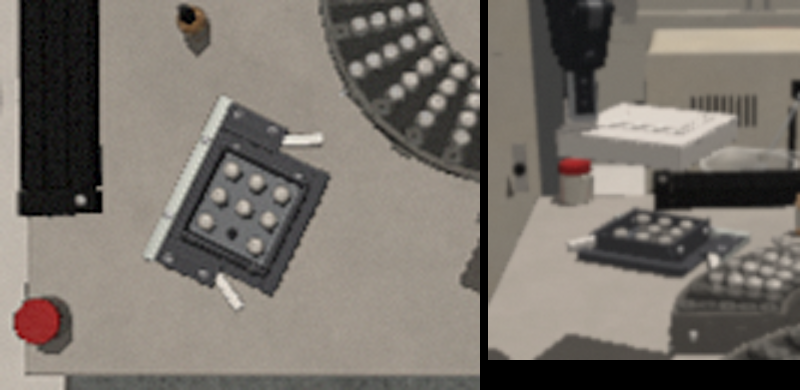

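Pin tray with all eight pins is in the carrier in the nest, and the cover is held level to the side. I'll check the stop-to-bar distance, which must be 116 mm.

Run:
```python
from h import *
p,T=cap('top')
g=lambda u,v,z:plane(p,T,(140+(u+.5)/3-.5,140+(v+.5)/3-.5),z)[:2]
d=np.array([np.cos(np.radians(64.6)),np.sin(np.radians(64.6))])
b=[g(329,176,.012),g(272,296,.012)]
s=[g(232,100,.012),g(157,260,.012)]
print(b@d if 0 else [x@d for x in b],[x@d for x in s])
im=cv2.resize(p['frame'][165:245,185:255,::-1],None,fx=7,fy=7,interpolation=cv2.INTER_CUBIC);cv2.imwrite('pics/t9.png',im)
```

```text
[np.float64(0.16832517742249029), np.float64(0.1676597253466638)] [np.float64(0.2841331975864962), np.float64(0.28084374764806586)]
```

View pics/t9.png

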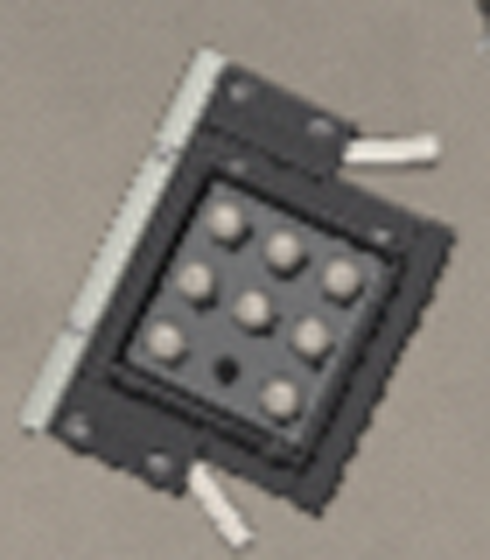

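The foot plate meets the stop with no gap along its whole edge. The measured stop-to-bar distance is 113–116 mm, so the carrier is home. Handing in.

```bash
python3 -c "
from h import *
print(job_done())"
```

```text
the job is handed in; nothing more can be done
None
```

The job is handed in at about 19 s robot time: the carrier is home against the stop with the tray and all eight pins in it, and the peeled cover is held still and level about 0.2 m up, some 25 cm to the side; I did not check every bystander's position afterwards.

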